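# Swap the misplaced machine handles round

### The job

The three machine handles were put back in the wrong trays: move each to the middle of the tray whose floor matches the colour of its end cap, lying flat and lengthwise, hub at either end. Park the first one you move on the middle of the empty aluminium plate to free its tray; trays and plate are the only places to set a handle down, and the plate is empty again at the end. Grip each handle at its balance point so that it carries level, never let two handles touch, and leave the jar, collar and wooden block where they are.

Things in the scene. Friction and masses are not known exactly. Their poses are not given: they have to be found in the camera images.
- handle_red: Loose handle, 150 mm long: dark bar 24 wide, 28 high with red cap on its tail, and a heavy steel hub at the other end (36 diameter, 32 high, red disc on top). 0.26 kg. Origin: middle of the overall length, underside; x along it to the hub, z up. Bar x -75 to +39 mm, hub axis x +57. It balances at x = +23 mm: gripped there across the bar (along y) it hangs level; at the tail it tips.
- handle_blue: Loose handle, 150 mm long: dark bar 24 wide, 28 high with blue cap on its tail, and a heavy steel hub at the other end (36 diameter, 32 high, blue disc on top). 0.26 kg. Origin: middle of the overall length, underside; x along it to the hub, z up. Bar x -75 to +39 mm, hub axis x +57. It balances at x = +23 mm: gripped there across the bar (along y) it hangs level; at the tail it tips.
- handle_yellow: Loose handle, 150 mm long: dark bar 24 wide, 28 high with yellow cap on its tail, and a heavy steel hub at the other end (36 diameter, 32 high, yellow disc on top). 0.26 kg. Origin: middle of the overall length, underside; x along it to the hub, z up. Bar x -75 to +39 mm, hub axis x +57. It balances at x = +23 mm: gripped there across the bar (along y) it hangs level; at the tail it tips.
- tray_red: Fixed shallow cream tray with a red floor, 190 x 110 mm outside, 180 x 100 mm inside; the floor is 6 mm above the bench, the rim 12 mm above the bench. At the start it holds a handle of another colour. Origin: tray centre at bench level; x along its length, z up.
- tray_blue: Fixed shallow cream tray with a blue floor, 190 x 110 mm outside, 180 x 100 mm inside; the floor is 6 mm above the bench, the rim 12 mm above the bench. At the start it holds a handle of another colour. Origin: tray centre at bench level; x along its length, z up.
- tray_yellow: Fixed shallow cream tray with a yellow floor, 190 x 110 mm outside, 180 x 100 mm inside; the floor is 6 mm above the bench, the rim 12 mm above the bench. At the start it holds a handle of another colour. Origin: tray centre at bench level; x along its length, z up.
- plate: Fixed bare aluminium parking plate, 190 x 110 mm and 6 mm thick, flat, no rim, empty at the start. Origin: its centre at bench level; x along its length, z up.
- jar: Bystander: loose amber glass jar with black lid, 48 mm diameter, 55 mm high, standing on the bench. Origin: centre of its underside.
- collar: Bystander: loose brass collar, 48 mm outside, 30 mm inside diameter, 20 mm high, lying on the bench. Origin: centre of its underside.
- block: Bystander: loose light wooden block 30 x 70 x 30 mm, on the bench. Origin: centre of its underside.
Mind the look-alikes: they are no part of the job. Leave any turquoise look-alike of the tray_yellow alone. Leave any orange look-alike of the handle_red alone.

How it is judged:
On the way:
1. one of the handles rests, released, on the middle of the aluminium plate (origin within 30 mm of the plate's centre) while the other two are still where they were (((horizontal distance between handle_red and plate below 0.03 m and z of handle_red in the frame of plate between 0.0035 and 0.0085 m and angle between handle_red's own z axis and vertical below 0.06 rad and contact force between the fingers and handle_red below 0.1 N and linear speed of handle_red below 0.02 m/s and angular speed of handle_red below 0.15 rad/s and distance of each of handle_blue, handle_yellow from where it was at the start of the episode below 0.02 m) or (horizontal distance between handle_blue and plate below 0.03 m and z of handle_blue in the frame of plate between 0.0035 and 0.0085 m and angle between handle_blue's own z axis and vertical below 0.06 rad and contact force between the fingers and handle_blue below 0.1 N and linear speed of handle_blue below 0.02 m/s and angular speed of handle_blue below 0.15 rad/s and distance of each of handle_red, handle_yellow from where it was at the start of the episode below 0.02 m) or (horizontal distance between handle_yellow and plate below 0.03 m and z of handle_yellow in the frame of plate between 0.0035 and 0.0085 m and angle between handle_yellow's own z axis and vertical below 0.06 rad and contact force between the fingers and handle_yellow below 0.1 N and linear speed of handle_yellow below 0.02 m/s and angular speed of handle_yellow below 0.15 rad/s and distance of each of handle_red, handle_blue from where it was at the start of the episode below 0.02 m))), for 0.2 s.
At the end, for the whole second after the job is handed in: Each handle lies flat, released and at rest on the floor of the tray of its own colour, its middle within 15 mm of the tray's centre and its length within 15 degrees of the tray's length, hub at either end (horizontal distance between handle_red and tray_red below 0.015 m and z of handle_red in the frame of tray_red between 0.0035 and 0.0085 m and angle between each of handle_red, handle_blue, handle_yellow's own z axis and vertical below 0.06 rad and contact force between the fingers and handle_red below 0.1 N and linear speed of each of handle_red, handle_blue, handle_yellow below 0.02 m/s and angular speed of each of handle_red, handle_blue, handle_yellow below 0.15 rad/s and angle between the x axis of handle_red and the x axis of tray_red, either way round below 0.26 rad and horizontal distance between handle_blue and tray_blue below 0.015 m and z of handle_blue in the frame of tray_blue between 0.0035 and 0.0085 m and contact force between the fingers and handle_blue below 0.1 N and angle between the x axis of handle_blue and the x axis of tray_blue, either way round below 0.26 rad and horizontal distance between handle_yellow and tray_yellow below 0.015 m and z of handle_yellow in the frame of tray_yellow between 0.0035 and 0.0085 m and contact force between the fingers and handle_yellow below 0.1 N and angle between the x axis of handle_yellow and the x axis of tray_yellow, either way round below 0.26 rad); the robot touches nothing.
It fails at once if a handle is tipped more than 20 degrees from level (angle between any of handle_red, handle_blue, handle_yellow's own z axis and vertical above 0.35 rad).
It fails at once if two handles touch (contact force between handle_red and handle_blue above 0.3 N or contact force between any of handle_blue, handle_red and handle_yellow above 0.3 N).
It fails at once if a handle is set down on the bench instead of a tray or the plate (height (world z) of any of handle_red, handle_blue, handle_yellow below 0.003 m).
It fails at once if the jar, collar or block is moved by more than 20 mm (distance of any of jar, collar, block from where it was at the start of the episode above 0.02 m).
It also fails if it takes over 112 s, if anything falls off the work surface, if the arm or the gripper's body presses on something with over 40 N, if the wrist force passes 120 N, or if a joint passes its speed limit or range.

### The arm

A 7-joint arm with a two-finger parallel gripper is mounted at the origin on the work surface. World frame = base frame: x ahead of the robot, y to its left, z up, the work surface at z = 0. Lengths are in m, angles in rad, forces in N, time in s.
With the tool pointing down it reaches from about 0.425 to 0.875 m from the base axis. Payload 8.4 kg.
Tool frame: the origin (TCP) lies where the fingers leave the gripper's body, on its centre line; the fingertips stand 70 mm ahead of it and the grasp point (between the pads) lies 51 mm ahead of it; z points along the fingers, y is the line along which they close (so a half turn about z gives the same grasp; the last joint's range is limited). The gripper opens to 87 mm and grips with 3 to 60 N. Pads are 19 mm wide; open, the fingers measure 117 mm over their backs; the gripper's body (75 mm by 190 mm) begins 51 mm behind the grasp point.
Start: joints at [-1.296, 0.333, 0.04, 1.465, -0.013, 1.343, -0.059], TCP at [0.237, 0.605, 0.292] pointing down, gripper open.
Joint ranges: [-2.58, 2.58], [-0.38, 2.09], [-1.3, 1.39], [0.25, 2.4], [-1.5, 4.64], [0.08, 2.09], [-2.65, 2.65]. Speed limits (rad/s): [2.22, 2.22, 2.79, 2.79, 3.14, 3.14, 3.14].

### API

Orientations are given as [roll, pitch, yaw] about the fixed x, y, z axes, in that order (R = Rz(yaw) Ry(pitch) Rx(roll)).
In Python, from workcell import manip, jaws, read_state, optics, finder gives the robot as it stands. Calls block until the motion is done:
- manip.move_to(position, orientation): joint-space move of the TCP to a pose.
- manip.move_l(position, ori=None, velocity=0.15): straight line of the TCP; ori=None keeps the orientation; velocity is the mean speed in m/s.
- manip.set_joints(angles): joint-space move.
- jaws.release() and jaws.close(strength=None): open the fingers fully, or close them until they stop; strength is the grip in N (None keeps the last).
- manip.hold(seconds).
- manip.inverse_kinematics(position, orientation): joint angles nearest the present ones, or None.
- read_state(): the state.
- optics.get_image(name): name is "scene" or "top" or "wrist"; returns the picture (420x560x3 uint8, red, green, blue); there is no depth.
- optics.calibration(name): a dict with "fovy" (degrees; the focal length in pixels is half the picture's height over the tangent of half this angle, whatever the lens; pixels are square), "cx", "cy" (the principal point, pixels), "R" (3x3) and "t" (3): a world point X has camera coordinates R X + t. Camera axes: x right, y down, z forward; pixel columns grow to the right and rows downward; lengths in m; the calibration is good to about 2 mm. A picture is of the moment at which its call begins: read the wrist's pose just before it. calibration takes no time and is no camera call; for the wrist camera it gives the pose at the moment of the call.
A pose or a line that the arm cannot do raises manip.MotionError and nothing moves.
- manip.close_job(): hands the job in; it is judged then, once.
Trained networks look in the newest picture that a camera, given by its name, has taken for a name from the list of things; names that differ only in an ending like _2 or _b are one class to them, and where a whole thing is asked for, a point or a joint stands for the part that bears it (a point fixed in the world has none). Each returns a list of dicts, best first, with "confidence" (0 to 1); they miss things now and then, are a little off and sometimes report something else, mostly with a low value. They report only what shows in the picture. A call takes as long as a camera call. They do not tell look-alikes from the thing itself.
- finder.spot_in(camera, thing): "point" ([x, y, z] in m, in the coordinates of the camera as it stood for that picture, good to about 4 mm: the middle of the surface that is visible of it).
- finder.landmark_of(camera, thing): "point" ([x, y, z] in m, in the coordinates of the camera as it stood for that picture, good to about 4 mm: a listed point, or the origin of a listed thing).
The state is a dict: "time": time; "qpos": joint angles; "dq": joint speeds; "joint_torque": joint torques, N m; "position": TCP position; "tool_rot": TCP orientation; "contact_force": force on the tool from outside, world axes, zero at the start; "torque": the same for the moment, N m; "finger_gap": opening from 0.0 (shut) to 1.0 (fully open); "finger_force": force on a finger pad.
Only numpy, scipy, OpenCV 4.12 (cv2) and the standard library are available. Lean on these libraries where they do the work, as an engineer would, in place of code of your own. Each camera call takes 0.05 s, during which the arm holds its last target. There are 200 camera calls.

## Working session

There is one attempt and no reset: what is moved stays moved. The work goes in short steps, each a Python script; the robot and the scene stay as the last script left them, time stands still between calls to the robot, and variables do not carry over. Pictures are saved under pics/ and viewed, at most 14 in all, crops included, and the job is handed in when it is done.

```bash
mkdir -p pics; ls; python3 - <<'E'
from workcell import manip, jaws, read_state, optics, finder
import cv2,numpy as np
for c in ["scene","top"]:
    im=optics.get_image(c); cv2.imwrite(f"pics/{c}0.png",im[:,:,::-1])
    k=optics.calibration(c); R=np.array(k["R"]);t=np.array(k["t"]); print(c,k["fovy"],k["cx"],k["cy"],(-R.T@t).round(3))
    for n in ["handle_red","handle_blue","handle_yellow","tray_red","tray_blue","tray_yellow","plate","jar","collar","block"]:
        for d in finder.landmark_of(c,n):
            p=np.array(d["point"]); f=210/np.tan(np.radians(k["fovy"])/2)
            print(n,round(d["confidence"],2),(R.T@(p-t)).round(3),(f*p[:2]/p[2]+[k["cx"],k["cy"]]).round())
print(read_state()["time"])
E
```

```text
pics
scene 50.0347803011958 277.2595016926862 212.7213781170833 [0.869 0.388 0.948]
handle_red 0.78 [ 0.3   -0.216 -0.003] [253. 141.]
handle_red 0.56 [ 0.507 -0.331  0.005] [168. 160.]
handle_blue 0.84 [0.474 0.367 0.007] [392. 326.]
handle_yellow 0.87 [0.496 0.116 0.001] [297. 261.]
tray_red 0.78 [ 0.485  0.123 -0.004] [302. 261.]
tray_blue 0.89 [ 0.512 -0.336 -0.001] [166. 162.]
tray_yellow 0.74 [ 0.476  0.367 -0.003] [391. 328.]
tray_yellow 0.61 [0.212 0.359 0.002] [452. 244.]
tray_yellow 0.36 [ 0.661 -0.352  0.   ] [116. 192.]
plate 0.84 [ 0.5   -0.091  0.001] [233. 212.]
jar 0.71 [ 0.622  0.137 -0.004] [266. 307.]
collar 0.57 [ 0.646 -0.069  0.   ] [195. 256.]
block 0.54 [ 0.666 -0.35   0.001] [115. 193.]
top 51.192141673524915 292.00149896508213 211.0446880679284 [3.300e-01 1.000e-03 1.282e+00]
handle_red 0.76 [ 0.297 -0.219  0.002] [360. 258.]
handle_red 0.6 [ 0.509 -0.329  0.004] [395. 185.]
handle_blue 0.6 [0.472 0.364 0.005] [159. 200.]
handle_blue 0.35 [ 0.618  0.135 -0.001] [238. 150.]
handle_yellow 0.67 [0.495 0.114 0.007] [245. 191.]
handle_yellow 0.51 [ 0.505 -0.092  0.002] [315. 187.]
tray_red 0.85 [ 0.49   0.123 -0.004] [242. 193.]
tray_blue 0.84 [ 0.511 -0.335 -0.002] [397. 185.]
tray_blue 0.54 [ 0.658 -0.356 -0.003] [402. 136.]
tray_yellow 0.78 [ 0.476  0.365 -0.004] [159. 199.]
tray_yellow 0.58 [0.215 0.358 0.001] [160. 289.]
plate 0.86 [ 0.505 -0.091 -0.001] [315. 187.]
jar 0.83 [0.62  0.135 0.   ] [238. 149.]
collar 0.56 [ 0.509 -0.324  0.006] [394. 185.]
collar 0.53 [0.473 0.367 0.006] [158. 199.]
collar 0.49 [ 0.643 -0.077  0.001] [309. 141.]
collar 0.27 [ 0.506 -0.092 -0.   ] [315. 187.]
block 0.59 [ 0.658 -0.357 -0.001] [403. 136.]
1.1
```

View pics/top0.png

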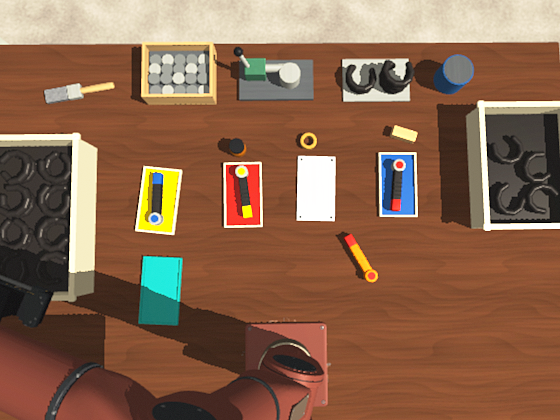

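View pics/scene0.png

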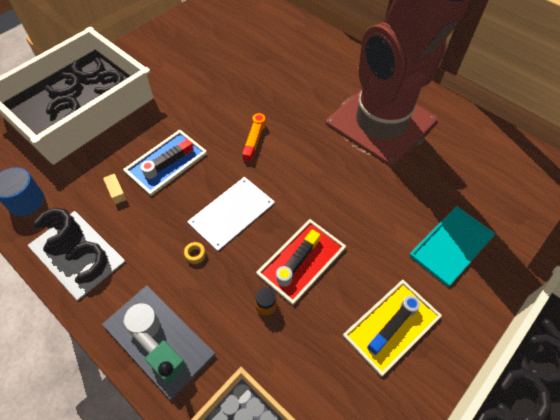

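Top picture: trays lie at yellow (159,200), red (242,193) and blue (397,185), with the plate at (315,187).

Candidates for handles:
- **Blue handle:** (156,198), in the yellow tray, hub at the bottom (155,218).
- **Yellow handle:** (244,191), in the red tray, hub at the top (241,172).
- **Red handle:** (398,185), in the blue tray, hub at the top (399,166), dark bar.
- **Orange-bar look-alike:** (360,258), to be left alone.

The turquoise tray at (160,289) is the other look-alike. I'll segment for exact poses and check with a wrist close-up.

```bash
cat > h.py <<'E'
from workcell import manip, jaws, read_state, optics, finder
import cv2,numpy as np
def ray(k,uv,z):
    f=210/np.tan(np.radians(k["fovy"])/2); R=np.array(k["R"]);t=np.array(k["t"])
    uv=np.atleast_2d(uv).astype(float)
    d=np.c_[(uv-[k["cx"],k["cy"]])/f,np.ones(len(uv))]@R; c=-R.T@t
    return (c+d*((z-c[2])/d[:,2])[:,None])[:,:2]
def pix(k,P):
    p=np.array(k["R"])@P+np.array(k["t"]); f=210/np.tan(np.radians(k["fovy"])/2)
    return f*p[:2]/p[2]+[k["cx"],k["cy"]]
def mask(im,c):
    h=cv2.cvtColor(im,cv2.COLOR_RGB2HSV).astype(int); H,S,V=h[...,0],h[...,1],h[...,2]
    m={"red":(H<6)|(H>174),"yellow":(H>23)&(H<35),"blue":(H>100)&(H<122)}[c]
    return (m&(S>150)&(V>100)).astype(np.uint8)
def comps(m,a=5):
    n,l,s,ce=cv2.connectedComponentsWithStats(m)
    return sorted([(s[i,4],ce[i],l==i) for i in range(1,n) if s[i,4]>=a],key=lambda x:-x[0])
def rect(P):   # centre, yaw of long axis (mod pi), size
    (c,(w,h),a)=cv2.minAreaRect((P*1000).astype(np.float32))
    if w<h: a+=90
    return np.array(c)/1000,(np.radians(a)+np.pi/2)%np.pi-np.pi/2,sorted((w,h))
def tray(k,im,c,near,rad=90):
    m=mask(im,c); yy,xx=np.nonzero(m); P=ray(k,np.c_[xx,yy],.006)
    ok=np.hypot(*(P-near).T)<.11; lab=np.zeros_like(m); lab[yy[ok],xx[ok]]=1
    g=comps(lab)[0][2]; yy,xx=np.nonzero(g)
    return rect(ray(k,np.c_[xx,yy],.006))
def handle(k,im,c,near,hubdir,r=.09,z0=.006):
    """hubdir: approximate world xy direction to hub"""
    m=mask(im,c); yy,xx=np.nonzero(m); P=ray(k,np.c_[xx,yy],z0+.030)
    ok=np.hypot(*(P-near).T)<r; lab=np.zeros_like(m); lab[yy[ok],xx[ok]]=1
    cs=comps(lab)[:2]
    pts=[ray(k,c_[1],z0+.030)[0] for c_ in cs]
    pts.sort(key=lambda p:np.dot(p,hubdir)); cap,hub=pts
    hub_px=[c_[1] for c_ in cs if np.allclose(ray(k,c_[1],z0+.030)[0],hub)][0]
    hub=ray(k,hub_px,z0+.032)[0]
    d=hub-cap; y=np.arctan2(d[1],d[0]); u=d/np.linalg.norm(d)
    return hub-.057*u,y,np.linalg.norm(d),[c_[0] for c_ in cs]
E
python3 - <<'E'
from h import *
im=optics.get_image("top");k=optics.calibration("top")
for c,n in dict(yellow=(.476,.366),red=(.488,.123),blue=(.511,-.335)).items(): print("tray",c,*tray(k,im,c,n))
for c,n,s in (("blue",(.474,.366),-1),("yellow",(.496,.115),1),("red",(.508,-.33),1)): print("h",c,*handle(k,im,c,n,(s,0),.08))
h=cv2.cvtColor(im,cv2.COLOR_RGB2HSV); m=((h[...,1]<40)&(h[...,2]>200)).astype(np.uint8)
g=[c for c in comps(m) if np.hypot(*(c[1]-[315,187]))<20][0]; yy,xx=np.nonzero(g[2]); print("plate",*rect(ray(k,np.c_[xx,yy],.006)))
s=read_state();print(s["position"],s["tool_rot"])
kw=optics.calibration("wrist");R=np.array(kw["R"]);print(R.round(2),-R.T@kw["t"],kw["fovy"])
E
```

```text
tray yellow [0.47196246 0.36592352] -0.11350299355279603 [95.81127166748047, 177.4407501220703]
tray red [0.48665417 0.12112853] 0.0003426451926746843 [96.34696197509766, 176.6935272216797]
tray blue [ 0.51231726 -0.33419815] -0.010438792524783302 [93.25765228271484, 172.57449340820312]
h blue [0.47344822 0.36440836] 3.074972353237496 0.11441269394420359 [np.int32(108), np.int32(36)]
h yellow [0.4926913  0.11468962] 0.1374118568704044 0.1164692304688903 [np.int32(105), np.int32(38)]
h red [ 0.50746211 -0.32605182] -0.12212735222565224 0.1162936946355991 [np.int32(99), np.int32(37)]
plate [ 0.50280847 -0.09447272] -0.012952816593818639 [112.00382232666016, 189.6540069580078]
[0.23735631 0.60509689 0.29226216] [-3.14156840e+00 -2.81267140e-05  2.76774804e+00]
[[ 0.36  0.93 -0.  ]
 [ 0.9  -0.35  0.27]
 [ 0.25 -0.1  -0.96]] [0.16760385 0.63149341 0.38558468] 66.88544486041914
```

```bash
cat >> h.py <<'E'
DOWN=lambda y:[np.pi,0,y]
def best_yaw(xy,y,zs=(.085,.25)):
    q0=np.array(read_state()["qpos"]);best=None
    for a in (y,y+np.pi):
        a=(a+np.pi)%(2*np.pi)-np.pi
        qs=[manip.inverse_kinematics([*xy,z],DOWN(a)) for z in zs]
        if any(q is None for q in qs): continue
        c=np.abs(np.array(qs[0])-q0).max()+ (5 if abs(qs[0][6])>2.5 else 0)
        if best is None or c<best[0]: best=(c,a)
    return best[1]
def grip_xy(o,y): return np.asarray(o)+.023*np.array([np.cos(y),np.sin(y)])
E
python3 - <<'E'
from h import *
o,y=np.array([.5075,-.326]),-.122
g=grip_xy(o,y);a=best_yaw(g,y);print(g,a)
manip.move_to([*g,.25],DOWN(a))
k=optics.calibration("wrist");im=optics.get_image("wrist");cv2.imwrite("pics/w1.png",im[:,:,::-1])
s=read_state();print(s["time"],s["position"],s["qpos"])
print("h",handle(k,im,"red",o,(1,0)),"tray",tray(k,im,"blue",(.512,-.334)),"grip px",pix(k,[*g,.034]))
E
```

```text
[ 0.53032905 -0.32879904] -0.12199999999999989
4.6167 [ 0.53078578 -0.32816222  0.24991354] [-0.28215171  0.45979875  1.02529013  1.62551627 -0.4062349   1.28827766
 -0.87874119]
h (array([ 0.50678398, -0.32870079]), np.float64(-0.0997851093838752), np.float64(0.10881581901323012), [np.int32(378), np.int32(353)]) tray (array([ 0.51244476, -0.3355011 ]), np.float64(-0.014012088917397136), [98.65304565429688, 175.26199340820312]) grip px [276.01473556 195.62753382]
```

View pics/w1.png

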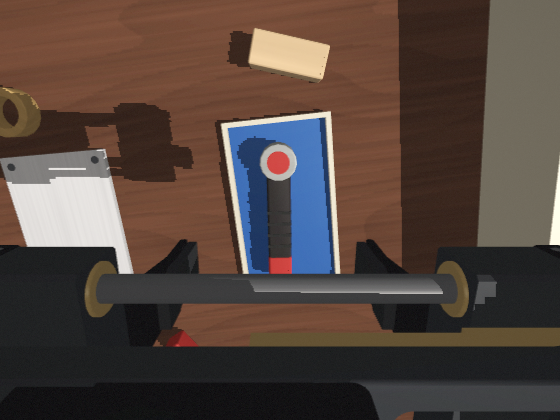

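The wrist view shows the dark-bar handle with its red disc at (278,162) and red cap at (281,265), in the blue-floored tray, clear of the orange one. This is handle_red, so I'll grip it.

```bash
cat >> h.py <<'E'
Z=.086
def pick(o,y,force=30):
    g=grip_xy(o,y);a=best_yaw(g,y)
    p=read_state()["position"]
    if np.hypot(*(np.array(p[:2])-g))>.02 or p[2]<.15: manip.move_to([*g,.2],DOWN(a))
    manip.move_l([*g,.12],DOWN(a),.12); manip.move_l([*g,Z],DOWN(a),.06)
    jaws.close(force); manip.hold(.3)
    s=read_state();print("gap",s["finger_gap"],"F",s["finger_force"])
    manip.move_l([*g,.12],DOWN(a),.05); manip.hold(.2)
    s=read_state();print("lift t",s["time"],"gap",s["finger_gap"],"F",s["finger_force"],"ext",np.round(s["contact_force"],1),np.round(s["torque"],2))
    manip.move_l([*g,.19],DOWN(a),.12)
    return a-y      # tool yaw minus handle yaw
def place(o,y,off):
    g=grip_xy(o,y);a=(y+off+np.pi)%(2*np.pi)-np.pi
    manip.move_l([*g,.19],DOWN(a),.15)
    manip.move_l([*g,.11],DOWN(a),.1); manip.move_l([*g,Z+.001],DOWN(a),.03)
    jaws.release(); manip.hold(.3)
    manip.move_l([*g,.19],DOWN(a),.1); print("placed",read_state()["time"])
E
python3 - <<'E'
from h import *
off=pick(np.array([.507,-.327]),-.115); print(off)
im=optics.get_image("scene");cv2.imwrite("pics/s1.png",cv2.resize(im[80:260,80:330],None,fx=3,fy=3)[:,:,::-1])
E
```

```text
gap 0.2703774400850985 F 29.926573634147644
lift t 8.9417 gap 0.2744950586695946 F 29.92750346660614 ext [-0.2 -0.7 -3.1] [-0.04  0.16  0.  ]
-2.0816681711721685e-16
```

View pics/s1.png

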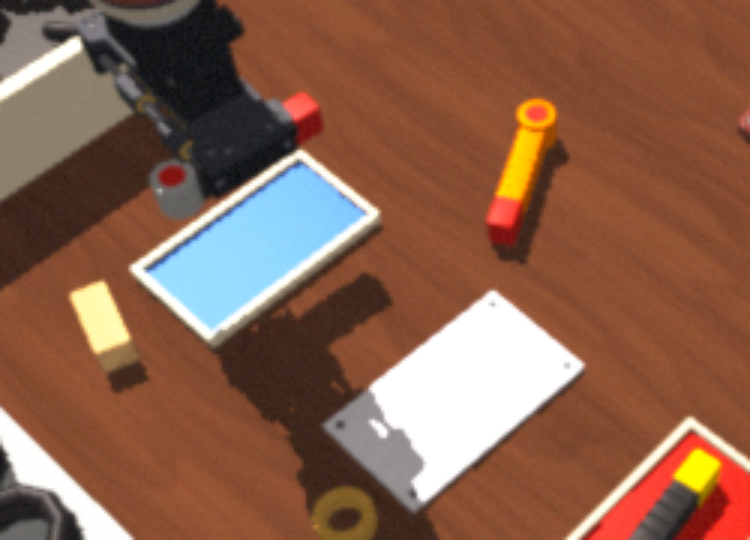

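The handle is held and looks level: hub at (175,185), cap at (300,115). The blue tray is empty, so I'll park the handle on the plate.

```bash
python3 - <<'E'
from h import *
place(np.array([.5035,-.0925]),-.012,0.)
# next: blue handle from yellow tray; hover and refine
o,y=np.array([.4734,.3645]),3.075
g=grip_xy(o,y);a=best_yaw(g,y);print(a,a-y)
k=optics.calibration("top")
manip.move_to([*g,.25],DOWN(a))
kw=optics.calibration("wrist");im=optics.get_image("wrist");cv2.imwrite("pics/w2.png",im[:,:,::-1])
t=optics.get_image("top");cv2.imwrite("pics/t2.png",cv2.resize(t[120:280,120:440],None,fx=2.4,fy=2.4)[:,:,::-1])
print("red",handle(k,t,"red",(.5035,-.0925),(1,0)))
print("wrist h",handle(kw,im,"blue",o,(-1,0)),"tray",tray(kw,im,"yellow",(.473,.366)))
print(read_state()["time"],read_state()["qpos"])
E
```

```text
placed 16.0333
-0.06659265358979383 -3.141592653589794
red (array([ 0.50421255, -0.09194245]), np.float64(-0.0028422967176497554), np.float64(0.11664922902125616), [np.int32(91), np.int32(35)])Traceback (most recent call last):
  File "<stdin>", line 11, in <module>
  File "h.py", line 25, in tray
    g=comps(lab)[0][2]; yy,xx=np.nonzero(g)
      ~~~~~~~~~~^^^
IndexError: list index out of range
```

View pics/w2.png

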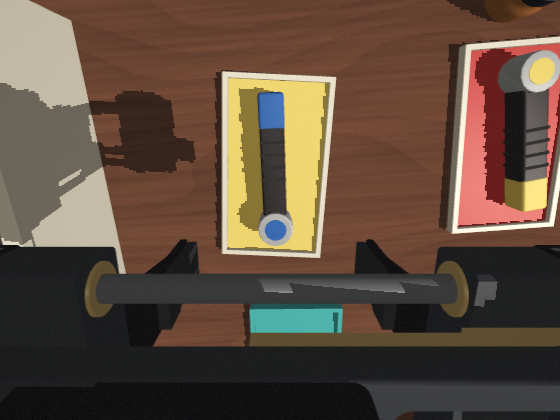

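View pics/t2.png

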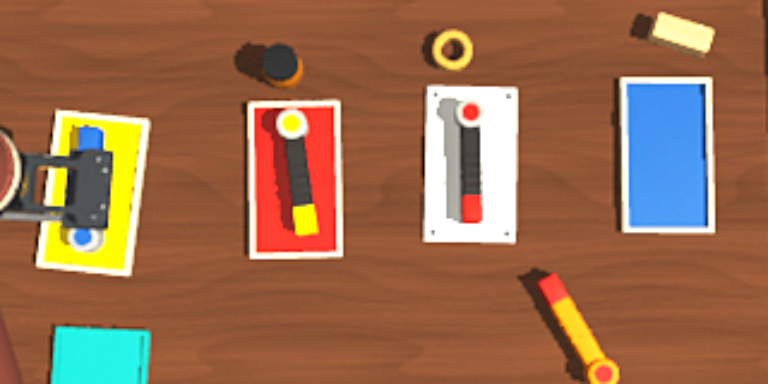

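Red handle is parked on the plate (top crop, 470,165). The wrist view shows the blue handle in the yellow tray, hub at (276,229) and cap at (271,110). I'll refine its pose from this image with a lower saturation threshold, then move it to the now empty blue tray.

```bash
sed -i 's/S>150/S>115/; s/"yellow":(H>23)/"yellow":(H>21)/' h.py; python3 - <<'E'
from h import *
kw=optics.calibration("wrist");im=cv2.imread("pics/w2.png")[:,:,::-1].copy()
print("tray",tray(kw,im,"yellow",(.473,.366)))
t=optics.get_image("top");k=optics.calibration("top");print("blue tray",tray(k,t,"blue",(.512,-.335)))
o,y,*r=handle(kw,im,"blue",np.array([.4734,.3645]),(-1,0));print(o,y,r)
o=(o+[.4734,.3645])/2; y=(y%(2*np.pi)+3.075)/2
assert abs(y-3.075)<.06 and np.hypot(*(o-[.4734,.3645]))<.008
off=pick(o,y)
yt=-.012
if np.cos(y-yt)<0: yt+=np.pi
# check reach with this tool yaw
g=grip_xy([.512,-.335],yt);print(manip.inverse_kinematics([*g,Z],DOWN(yt+off)),"tool yaw",yt+off)
print("wrist",read_state()["qpos"])
E
```

```text
tray (array([0.47153671, 0.36400256]), np.float64(-0.11554377389612291), [99.61957550048828, 180.45323181152344])
blue tray (array([ 0.51231726, -0.33419815]), np.float64(-0.010438792524783302), [93.25765228271484, 172.57449340820312])
[0.47310211 0.36530603] 3.1068752888896802 [np.float64(0.11627946997894173), [np.int32(884), np.int32(331)]]
gap 0.27079116822211263 F 29.900128841400146
lift t 22.225 gap 0.27227453470570145 F 29.896634817123413 ext [-0.5  0.8 -2. ] [-0.02  0.18  0.05]
[-0.14538417  0.54938956  0.85660965  1.85005932 -0.49809378  0.97175076
 -0.65337994] tool yaw -0.012000000000000899
wrist [-1.6059351   0.44031063  1.07248031  1.80365692 -0.42236585  1.15236174
 -2.01683999]
```

```bash
python3 - <<'E'
from h import *
place(np.array([.5123,-.335]),np.pi-.012,-np.pi)
o,y=np.array([.4927,.1147]),.137
g=grip_xy(o,y);a=best_yaw(g,y);print("yaw",a)
manip.move_to([*g,.25],DOWN(a))
kw=optics.calibration("wrist");im=optics.get_image("wrist");cv2.imwrite("pics/w3.png",im[:,:,::-1])
k=optics.calibration("top");t=optics.get_image("top");cv2.imwrite("pics/t3.png",cv2.resize(t[120:280,120:440],None,fx=2.4,fy=2.4)[:,:,::-1])
s=cv2.cvtColor(t,cv2.COLOR_RGB2HSV)
print("ytray top",tray(k,t,"yellow",(.472,.365)))
print("wrist h",handle(kw,im,"yellow",o,(1,0)),"tray",tray(kw,im,"red",(.487,.122)))
for d in finder.landmark_of("top","handle_blue"):
    print(d["confidence"],np.array(k["R"]).T@(np.array(d["point"])-k["t"]))
print(read_state()["time"])
E
```

```text
placed 32.3667
yaw 0.137
ytray top (array([0.47226459, 0.36630444]), np.float64(-0.11350299355279603), [96.63672637939453, 178.54183959960938])
wrist h (array([0.4924956 , 0.11397046]), np.float64(0.12815446389689317), np.float64(0.1090119626653641), [np.int32(393), np.int32(378)]) tray (array([0.49158044, 0.11953461]), np.float64(0.009976687262276407), [99.73406982421875, 166.94741821289062])
0.93 [ 0.51268755 -0.33519519  0.00560197]
0.37 [ 0.47318542  0.36597453 -0.00376554]
34.1917
```

View pics/t3.png

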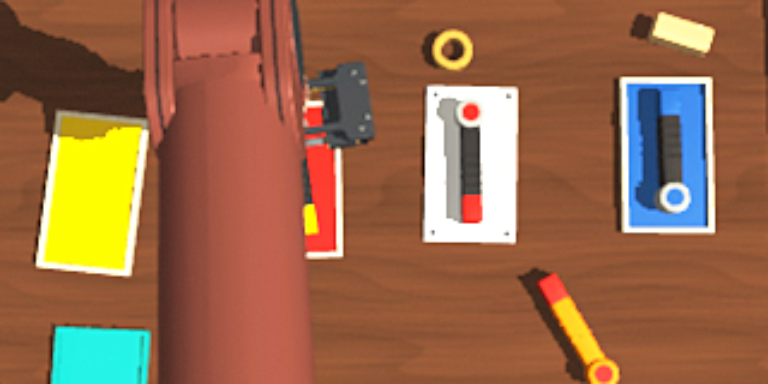

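View pics/w3.png

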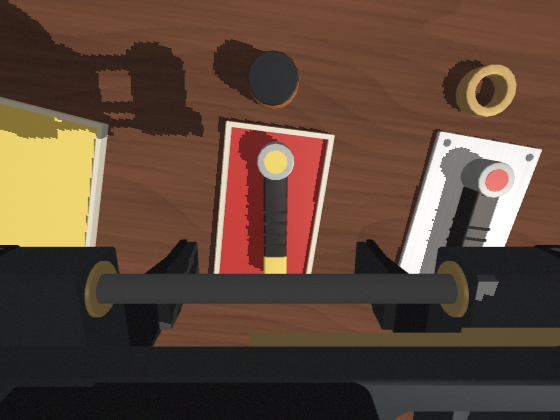

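Blue handle sits centred in the blue tray (675,155). The yellow handle is in the red tray, hub at (275,161) in the wrist view. I'll move it to the yellow tray.

```bash
python3 - <<'E'
from h import *
off=pick(np.array([.4926,.1143]),.134)
place(np.array([.472,.3652]),-.114,off)
o,y=np.array([.504,-.092]),-.003
g=grip_xy(o,y);a=best_yaw(g,y);print("yaw",a)
manip.move_to([*g,.25],DOWN(a))
kw=optics.calibration("wrist");im=optics.get_image("wrist")
k=optics.calibration("top");t=optics.get_image("top");cv2.imwrite("pics/t4.png",cv2.resize(t[120:280,120:440],None,fx=2.4,fy=2.4)[:,:,::-1])
print("wrist h",handle(kw,im,"red",o,(1,0)),"tray top",tray(k,t,"red",(.487,.121)))
for d in finder.landmark_of("top","handle_yellow"):
    print(d["confidence"],np.array(k["R"]).T@(np.array(d["point"])-k["t"]))
print(read_state()["time"])
E
```

```text
gap 0.2698345209287843 F 29.98769313097
lift t 38.5167 gap 0.27042068253367096 F 29.986866116523743 ext [ 0.3 -1.2 -3. ] [-0.08  0.2   0.03]
placed 45.6167
yaw -0.0030000000000001137
wrist h (array([ 0.50336493, -0.09395898]), np.float64(0.004111846128557379), np.float64(0.10873100129074716), [np.int32(395), np.int32(357)]) tray top (array([0.48651392, 0.12063942]), np.float64(0.025054486903247408), [95.81053161621094, 179.02938842773438])
0.66 [0.47583568 0.36402453 0.00642482]
47.45
```

View pics/t4.png

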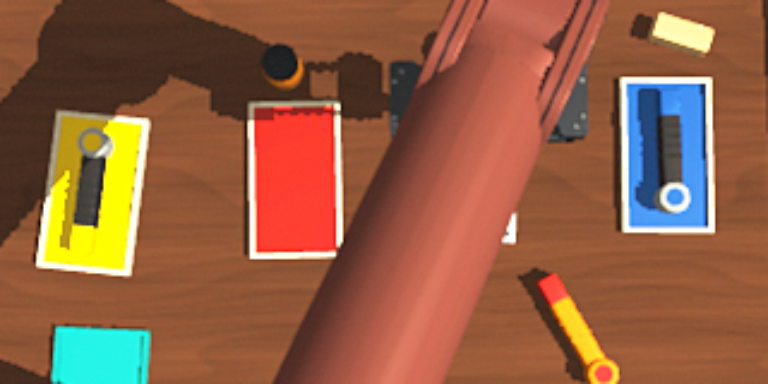

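Yellow handle is centred in the yellow tray (92,190), and the red tray at (295,180) is free. The last move takes the red handle from the plate to the red tray.

```bash
python3 - <<'E'
from h import *
off=pick(np.array([.5037,-.093]),0.)
place(np.array([.487,.1208]),.008,off)
p=read_state()["position"]; manip.move_l([p[0],p[1],.28]); 
manip.move_to([.5,-.6,.3],DOWN(-.8))
k=optics.calibration("top");R=np.array(k["R"]);t=optics.get_image("top");cv2.imwrite("pics/t5.png",cv2.resize(t[120:280,120:440],None,fx=2.4,fy=2.4)[:,:,::-1])
optics.get_image("scene");ks=optics.calibration("scene")
for c,kk in (("top",k),("scene",ks)):
  for n in ("handle_red","handle_blue","handle_yellow","jar","collar","block"):
    for d in finder.landmark_of(c,n)[:2]: print(c,n,round(d["confidence"],2),(np.array(kk["R"]).T@(np.array(d["point"])-kk["t"])).round(3))
print(read_state()["time"])
E
```

```text
gap 0.2669758261113565 F 29.999636113643646
lift t 51.775 gap 0.2723119542657208 F 29.99877244234085 ext [-0.4  0.  -2.5] [-0.02  0.14  0.07]
placed 58.6667
top handle_red 0.87 [0.489 0.122 0.006]
top handle_red 0.58 [ 0.477  0.363 -0.004]
top handle_blue 0.54 [ 0.512 -0.333  0.003]
top handle_yellow 0.84 [0.473 0.365 0.004]
top jar 0.66 [0.616 0.134 0.002]
top collar 0.45 [ 0.643 -0.076  0.002]
top block 0.62 [ 0.656 -0.353  0.001]
scene handle_red 0.95 [0.488 0.116 0.006]
scene handle_red 0.69 [ 0.3   -0.217 -0.001]
scene handle_blue 0.86 [ 0.515 -0.334  0.007]
scene handle_yellow 0.71 [0.475 0.371 0.004]
scene jar 0.82 [ 0.621  0.136 -0.004]
scene collar 0.65 [ 0.643 -0.07   0.005]
scene block 0.84 [ 0.665 -0.35  -0.001]
62.675
```

View pics/t5.png

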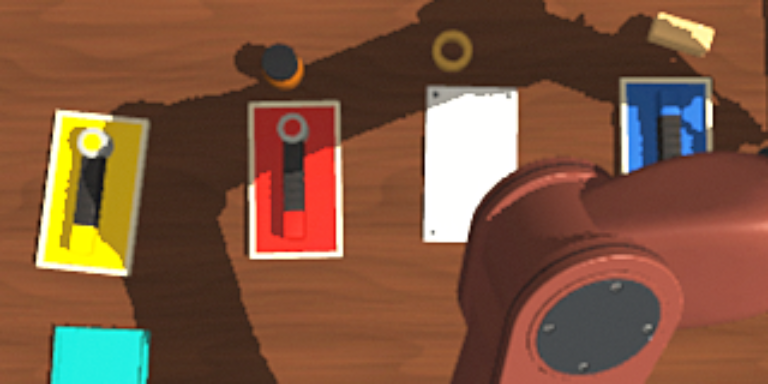

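The red handle (293,178) and yellow handle (90,190) are centred in their trays. The plate's visible part is clear, the blue handle is where I left it, and the bystanders have not moved. Handing in.

```bash
python3 -c "
from h import *
print(manip.close_job())"
```

```text
the job is handed in; nothing more can be done
None
```

The job is handed in: by the last camera checks each handle lies centred in the tray of its own colour, the plate is empty again and the jar, collar and block have not moved, after about 63 s of the 112 s allowed; no verdict was returned.

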